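# Clip the grooved die plate into the sprung holder

### The job

Clip the steel die plate with the three cross grooves into the sprung die holder: tilt it, hook one end under the lip of the sprung jaw, press that jaw back, lower the other end past the fixed lip and let the spring close, so that the plate lies flat on the rail, centred and in line with it, grooves up, gripped between both jaws and under both lips. Do not ram the jaw against its stop, leave the other plates and bench things where they are, and let go.

Things in the scene. Friction and masses are not known exactly. Their poses are not given: they have to be found in the camera images.
- die: the die plate to load: plain steel, 80 mm long (x) by 40 mm wide (y) by 12 mm thick, 0.23 to 0.36 kg, three grooves 6 mm wide, 4 mm deep across its top (x = -18, 0, 18 mm). Both ends are alike: it may go in either way round. Starts grooves up on the bench. Origin: centre of its underside; z out of the grooved face
- short_plate: bystander of the same stock: 56 x 40 x 12 mm, one groove; origin at the centre of its underside
- long_plate: bystander of the same stock: 104 x 40 x 12 mm, five grooves; origin at the centre of its underside
- holder: steel die holder, fixed to the bench. Origin under it at bench height; x along the rail towards the fixed jaw, away from the robot; z up. Base plate x -106 to 70 mm, 74 mm wide, 10 mm thick. Rail 20 mm wide, top at z = 40 mm; room for fingers at its sides down to the base plate. Behind the sprung jaw: two coil springs, an end block (x -100 to -86 mm, top z = 68 mm)
- seat (a point): where the centre of the die plate's underside belongs when it is home: on the rail's top, z = 40 mm, midway between the clamping jaws; axes as the holder. Friction at the jaws can hold the plate a little above the rail: a press of about 10 N from above on its middle sets it down
- jaw_face (a point): middle of the lower edge of the sprung jaw's inner face, at rail height; at rest at x = -32 mm in the holder's frame (72 mm from the fixed jaw's face). The jaw is 38 mm wide; its lip overhangs the rail by 9 mm from this face, underside 18 mm and top 22 mm above the rail. Axes as the holder
- jaw (a joint): how far the sprung jaw is pressed back (to -x of the holder), m: 0 at rest, 0.018 at its hard stop, 0.008 with the plate home. Spring about 4 N at rest plus 0.4 N per mm. At the stop the lips are 75 mm apart: the plate cannot drop in level. Tilted about 25 degrees, lower end under the sprung lip and against the jaw at its stop, its other end passes the fixed lip with 3 mm to spare
- cup: white cup, bystander; origin under its centre
- hammer: hammer, bystander lying beyond the plates
- tub: white plastic tub, bystander; origin under its centre
- tin: green tin cup, bystander; origin under its centre
- burnisher: burnisher with a handle, bystander
- fixed_face (a point): middle of the lower edge of the fixed jaw's inner face, at rail height, x = 40 mm in the holder's frame. The jaw is 38 mm wide; its lip overhangs the rail by 6 mm from this face, underside 15 mm and top 19 mm above the rail. Axes as the holder
Mind the look-alikes: they are no part of the job. Of the things shaped like the holder, the steel one is meant.

How it is judged:
On the way, in this order (a step that is already met when the one before it is completed fails the run):
1. the die plate is lifted off the bench (height (world z) of die above 0.03 m), for 0.1 s.
2. the sprung jaw is pressed back beyond the plate's own length (value of joint jaw above 0.011 m), for 0.05 s.
At the end, for the whole second after the job is handed in: The die plate lies grooves up, flat on the rail (2.5 mm, tilt under 0.06 rad), within 3 mm along and 7 mm across the rail of its seat, in line within 0.1 rad, under both lips; the sprung jaw stands pressed back 6 to 10.5 mm, bearing on it with over 2 N; all at rest (z of die in the frame of seat between -0.0025 and 0.0025 m and x of die in the frame of seat between -0.003 and 0.003 m and y of die in the frame of seat between -0.007 and 0.007 m and angle between die's own z axis and vertical below 0.06 rad and angle between the x axis of die and the x axis of holder, either way round below 0.1 rad and value of joint jaw between 0.006 and 0.0105 m and contact force between die and jaw above 2 N and linear speed of die below 0.01 m/s); the robot touches nothing.
It fails at once if the plate or the jaw is rammed: more than 60 N between the die plate and the sprung jaw (contact force between die and jaw above 60 N).
It fails at once if another plate or a bench thing is shifted by more than 25 mm (distance of any of short_plate, long_plate, cup, hammer, tub, tin, burnisher from where it was at the start of the episode above 0.025 m).
It also fails if it takes over 67 s, if anything falls off the work surface, if the arm or the gripper's body presses on something with over 40 N, if the wrist force passes 120 N, or if a joint passes its speed limit or range.

### The arm

A 7-joint arm with a two-finger parallel gripper is mounted at the origin on the work surface. World frame = base frame: x ahead of the robot, y to its left, z up, the work surface at z = 0. Lengths are in m, angles in rad, forces in N, time in s.
With the tool pointing down it reaches from about 0.4 to 0.875 m from the base axis. Payload 6.5 kg.
Tool frame: the origin (TCP) lies at the very end of the fingers, on their centre line; the grasp point (between the pads) lies 19 mm behind it (arm.tcp_to_grasp is the distance from the TCP to the grasp point, in m); z points along the fingers, y is the line along which they close (so a half turn about z gives the same grasp; the last joint's range is limited). The gripper opens to 85 mm and grips with 20 to 120 N. Pads are 22 mm wide; open, the fingers measure 114 mm over their backs; the gripper's body (76 mm by 85 mm) begins 54 mm behind the grasp point. The pads swing forward as they close: fully open they stand 13 mm farther back than shut.
Start: joints at [-1.29, 0.536, -0.004, 1.538, 0.003, 1.067, -0.071], TCP at [0.221, 0.611, 0.231] pointing down, gripper open.
Joint ranges: [-2.7, 2.7], [-0.37, 2.16], [-1.27, 1.26], [0.24, 2.4], [-1.31, 4.45], [0.19, 1.91], [-2.76, 2.76]. Speed limits (rad/s): [2.39, 2.39, 3.14, 3.14, 3.14, 3.14, 3.14].

### API

Orientations are given as a rotation vector (axis times angle).
In Python, from rig import status, vision, arm gives the robot as it stands. The module is installed in compiled form; this text tells all that it offers.
- The arm moves only by the tool send_rows, never from a script. Its argument "plan" is a list of rows, each an object with "offset": the shift along the tool's x, y, z in mm, a list of three; "yaw": the turn about the tool's z in rad. A call has 1 to 5 rows; each row shifts and turns the commanded pose from where the row before left it, along the tool's axes as they then stand; what a row does not reach is not made up. A row lasts 1/12 s, in which the tool goes at most 41.7 mm and 7.16 degrees, less where a joint would pass 70% of its speed; a pose out of reach is approached as far as the arm can. A call is refused whole if a number of a shift passes 41.7 or a number of a turn 0.125, either way. A call with a gripper value outside its range is refused whole. "grip" is the closure, from 0 (fully open) to 1 (shut), set as the call begins (left out, the last holds). The fingers move at their own pace and stop on an object; "newtons" is the grip in N (left out, the last holds). Time passes only in rows, so rows that do not move let the fingers close. It gives the time, the measured TCP pose, the force, the opening and the grip force at its end, in the units of the state.
- status.read_state(): the state, without advancing time (a new reading comes with each control period).
- vision.snapshot(name): name is "scene" or "top"; returns a dict with "img" (400x640x3 uint8, red, green, blue), "fov_y" (degrees; the focal length in pixels is half the picture's height over the tangent of half this angle, whatever the lens; pixels are square), "cx", "cy" (the principal point, pixels), "R" (3x3) and "t" (3): a world point X has camera coordinates R X + t. Camera axes: x right, y down, z forward; pixel columns grow to the right and rows downward; lengths in m; the calibration is good to about 2 mm. A picture is of the moment at which its call begins. There is no depth.
- arm.sign_off(): hands the job in; it is judged then, once.
Trained networks look in the newest picture that a camera, given by its name, has taken for a name from the list of things; names that differ only in an ending like _2 or _b are one class to them, and where a whole thing is asked for, a point or a joint stands for the part that bears it (a point fixed in the world has none). Each returns a list of dicts, best first, with "confidence" (0 to 1); they miss things now and then, are a little off and sometimes report something else, mostly with a low value. They report only what shows in the picture. A call takes as long as a camera call. They do not tell look-alikes from the thing itself.
- vision.regions_of(name, camera): "pixels" (400x640 bool, what is visible of it).
- vision.pinpoint(name, camera): "position" ([x, y, z] in m, in world coordinates, good to about 4 mm: a listed point, or the origin of a listed thing).
The state is a dict: "t": time; "q": joint angles; "joint_vel": joint speeds; "effort": joint torques, N m; "tool_pos": TCP position; "tcp_rot": TCP orientation; "contact_force": force on the tool from outside, world axes, zero at the start; "ft_torque": the same for the moment, N m; "gripper_width": finger opening in m; "finger_force": force on a finger pad.
Only numpy, scipy, OpenCV 4.12 (cv2) and the standard library are available. Lean on these libraries where they do the work, as an engineer would, in place of code of your own. Each camera call takes 0.05 s, during which the arm holds its last target. There are 200 camera calls.

## Working session

There is one attempt and no reset: what is moved stays moved. The work goes in short steps, Python scripts to look and compute and a tool call to move; the robot and the scene stay as the last step left them, time stands still between calls to the robot, and variables do not carry over. Pictures are saved under pics/ and viewed, at most 10 in all, crops included, and the job is handed in when it is done.

Besides the shell and the picture viewer there is one more tool, called by a JSON object that holds its "op" and its "data". send_rows: Moves the arm, as the interface text tells. Its arguments: {"type":"object","properties":{"plan":{"type":"array"},"grip":{"type":"number"},"newtons":{"type":"number"}},"required":["plan"]}

```bash
mkdir -p pics
cat > h.py <<'E'
import numpy as np, cv2
from rig import status, vision, arm
from scipy.spatial.transform import Rotation as Ro
def K(s): 
    return 200/np.tan(np.radians(s['fov_y'])/2)
def proj(s,X):
    c=np.asarray(s['R'])@np.asarray(X,float)+np.asarray(s['t']); f=K(s)
    return np.array([f*c[0]/c[2]+s['cx'],f*c[1]/c[2]+s['cy']])
def ray(s,uv,z):
    R=np.asarray(s['R']);t=np.asarray(s['t']);f=K(s)
    d=R.T@np.array([(uv[0]-s['cx'])/f,(uv[1]-s['cy'])/f,1]);o=-R.T@t
    return o+d*(z-o[2])/d[2]
def save(img,n): cv2.imwrite('pics/'+n,cv2.cvtColor(img,cv2.COLOR_RGB2BGR))
E
python3 - <<'E'
from h import *
im=[]
for c in ('scene','top'):
    s=vision.snapshot(c); im.append(s['img']); save(s['img'],c+'.png')
    print(c,s['fov_y'],-np.asarray(s['R']).T@s['t'])
    for n in ['die','short_plate','long_plate','holder','seat','jaw_face','fixed_face']:
        for r in vision.pinpoint(n,c)[:3]:
            print(n,np.round(r['position'],3),round(r['confidence'],2),np.round(proj(s,r['position'])))
st=status.read_state(); print(st['t'],st['tool_pos'],st['tcp_rot'],Ro.from_rotvec(st['tcp_rot']).as_matrix().round(3), arm.tcp_to_grasp)
E
```

```text
scene 45.25799243904572 [1.24045401 0.20495548 1.19921382]
die [ 0.63  -0.114  0.001] 0.82 [248. 243.]
short_plate [ 0.732 -0.319 -0.002] 0.61 [167. 263.]
short_plate [ 0.428 -0.107  0.002] 0.52 [268. 187.]
long_plate [ 0.512 -0.28  -0.003] 0.62 [206. 201.]
long_plate [ 0.701  0.379 -0.001] 0.26 [421. 299.]
holder [ 0.306  0.182 -0.003] 0.97 [367. 171.]
holder [0.527 0.103 0.001] 0.77 [330. 226.]
holder [ 0.22   0.387 -0.002] 0.67 [434. 160.]
seat [0.528 0.104 0.038] 0.96 [331. 219.]
seat [0.215 0.39  0.041] 0.71 [438. 150.]
seat [0.306 0.18  0.041] 0.6 [368. 162.]
jaw_face [0.275 0.175 0.038] 0.68 [367. 155.]
jaw_face [0.185 0.379 0.041] 0.63 [435. 143.]
jaw_face [0.501 0.108 0.038] 0.55 [333. 212.]
fixed_face [0.259 0.389 0.038] 0.89 [437. 162.]
fixed_face [0.57  0.1   0.042] 0.64 [326. 231.]
fixed_face [0.345 0.19  0.038] 0.62 [369. 174.]
top 53.68548302177884 [0.33607703 0.0469231  1.13394683]
die [ 0.633 -0.118 -0.001] 0.81 [388. 152.]
die [ 0.749 -0.025  0.001] 0.41 [355. 114.]
die [0.496 0.107 0.042] 0.35 [311. 197.]
short_plate [ 0.428 -0.102  0.   ] 0.76 [385. 221.]
long_plate [ 0.51  -0.275 -0.002] 0.83 [444. 192.]
holder [ 0.527  0.104 -0.002] 0.79 [313. 189.]
holder [ 0.214  0.392 -0.002] 0.78 [212. 301.]
holder [ 0.307  0.182 -0.005] 0.71 [287. 266.]
seat [0.304 0.178 0.038] 0.85 [286. 267.]
seat [0.218 0.387 0.036] 0.81 [210. 301.]
seat [0.527 0.104 0.041] 0.62 [312. 186.]
jaw_face [0.183 0.38  0.041] 0.7 [212. 314.]
jaw_face [0.498 0.106 0.04 ] 0.59 [311. 197.]
jaw_face [0.279 0.176 0.037] 0.51 [287. 276.]
fixed_face [0.255 0.396 0.042] 0.92 [206. 287.]
fixed_face [0.572 0.105 0.041] 0.73 [311. 171.]
fixed_face [0.346 0.185 0.039] 0.55 [284. 252.]
0.8 [0.22094647 0.61131474 0.23131345] [5.41980540e-01 3.09445738e+00 1.22105880e-04] [[-0.94  0.34  0.  ]
 [ 0.34  0.94  0.  ]
 [-0.    0.   -1.  ]] 0.0187
```

View pics/scene.png

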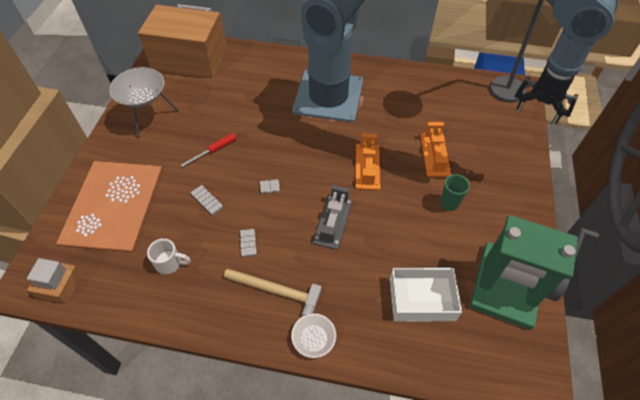

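View pics/top.png

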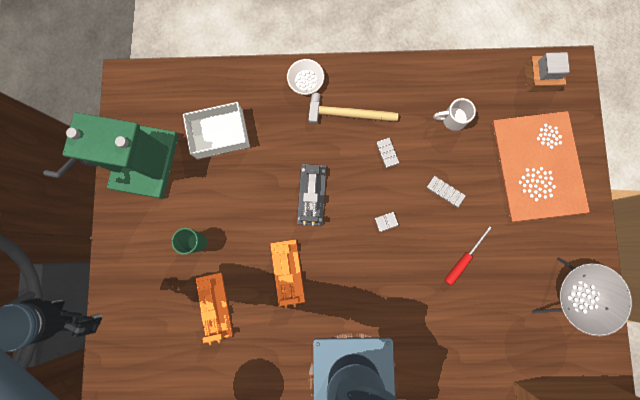

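Three plates in the top view: (388,152) mid-length, (446,191) longest, (387,221) shortest. The mid-length one with three grooves fits the die. Of the holders, the two at (287,273) and (213,308) are orange and the one at (312,193) is grey steel, so that one is meant. I'll confirm with a crop and measure.

```bash
cat > m.py <<'E'
from h import *
def rect(s,mask,z):
    c,_=cv2.findContours(mask.astype(np.uint8),cv2.RETR_EXTERNAL,cv2.CHAIN_APPROX_NONE)
    c=max(c,key=cv2.contourArea)[:,0,:]
    P=np.array([ray(s,p,z)[:2] for p in c]).astype(np.float32)*1000
    r=cv2.minAreaRect(P); b=cv2.boxPoints(r); e=b[1]-b[0]; g=b[2]-b[1]
    L=e if np.hypot(*e)>np.hypot(*g) else g
    a=np.degrees(np.arctan2(L[1],L[0])); a=(a+90)%180-90
    return np.round(r[0],1),np.round(r[1],1),round(float(a),2)
E
python3 - <<'E'
from m import *
crops=[]
for c in ('scene','top'):
    s=vision.snapshot(c)
    for n,z,w in [('die',.012,(.63,-.116)),('holder',.01,(.527,.104))]:
        for r in vision.regions_of(n,c)[:4]:
            m=r['pixels']; v,u=np.nonzero(m); p=ray(s,(u.mean(),v.mean()),z)
            if np.hypot(*(p[:2]-w))<.06: print(c,n,round(r['confidence'],2),m.sum(),rect(s,m,z))
    u0,v0=(225,180) if c=='scene' else (290,130)
    k=s['img'][v0:v0+100,u0:u0+130] 
    crops.append(cv2.resize(k,(780,600) if 0 else (780,600))[:600])
save(cv2.resize(np.vstack(crops),(390*2-0,1200))[:600],'c1.png'); save(crops[1],'c2.png')
E
```

```text
scene die 0.65 358 (array([ 633.7, -112.3]), array([84., 39.]), 16.26)
scene holder 0.93 1523 (array([495.6, 109.9]), array([ 75.6, 216.4]), -4.04)
top die 0.85 395 (array([ 629.3, -113.9]), array([83.2, 42.1]), 17.96)
top holder 0.91 1457 (array([510., 107.]), array([ 73.2, 174.7]), -5.05)
```

View pics/c1.png

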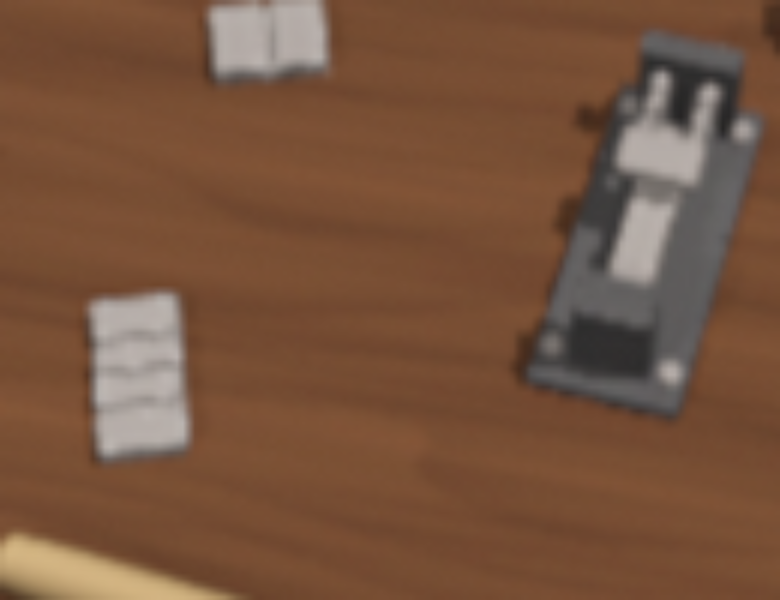

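View pics/c2.png

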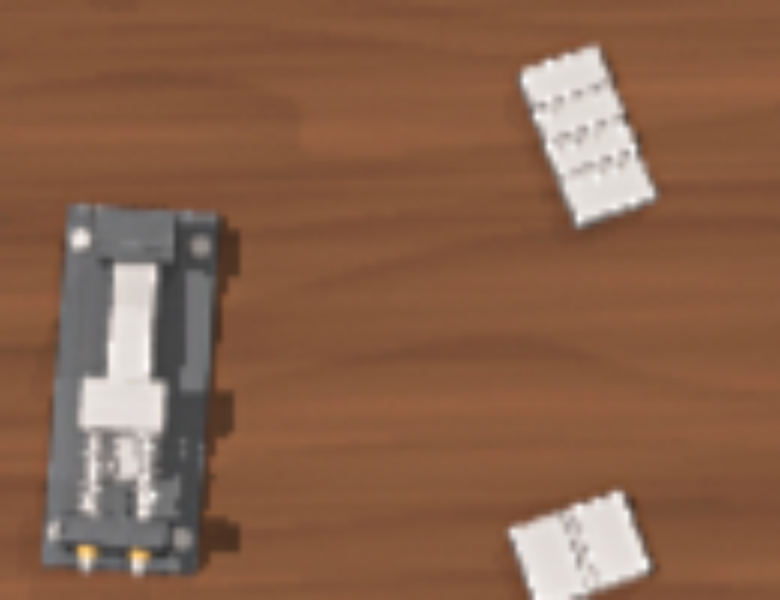

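The crop confirms it: the die is the mid-length plate with three grooves (top crop (590,135)), and the steel holder is the grey one. Its springs and end block face the robot.

```bash
cat > go.py <<'E'
from h import *
import sys
# go.py x y z(mm) toolx_angle(deg) : rows for straight line, from current state
def main(x,y,z,a):
    s=status.read_state(); p=np.array(s['tool_pos'])*1000; R=Ro.from_rotvec(s['tcp_rot']).as_matrix()
    a0=np.degrees(np.arctan2(R[1,0],R[0,0])); d=(a-a0+180)%360-180
    D=np.array([x,y,z])-p
    n=int(max(1,np.ceil(np.linalg.norm(D)/40.5),np.ceil(abs(d)/6.8)))
    print('at',p.round(1),round(a0,1),'dyaw(tool)',round(-np.radians(d),3),'rows',n)
    th=a0
    for i in range(n):
        t=np.radians(th); c,si=np.cos(t),np.sin(t); v=D/n
        # tool x=(c,s,0), y=(s,-c,0), z=(0,0,-1)
        print([round(float(k),1) for k in (c*v[0]+si*v[1], si*v[0]-c*v[1], -v[2])], round(-np.radians(d/n),4))
        th+=d/n
main(*map(float,sys.argv[1:5]))
E
python3 go.py 631 -115 140 197.3
```

```text
at [220.9 611.3 231.3] 160.1 dyaw(tool) -0.649 rows 21
[-30.1, -25.9, 4.3] -0.0309
[-29.3, -26.8, 4.3] -0.0309
[-28.5, -27.7, 4.3] -0.0309
[-27.6, -28.6, 4.3] -0.0309
[-26.7, -29.4, 4.3] -0.0309
[-25.8, -30.2, 4.3] -0.0309
[-24.8, -31.0, 4.3] -0.0309
[-23.9, -31.8, 4.3] -0.0309
[-22.9, -32.5, 4.3] -0.0309
[-21.9, -33.2, 4.3] -0.0309
[-20.8, -33.8, 4.3] -0.0309
[-19.8, -34.5, 4.3] -0.0309
[-18.7, -35.0, 4.3] -0.0309
[-17.6, -35.6, 4.3] -0.0309
[-16.5, -36.1, 4.3] -0.0309
[-15.4, -36.6, 4.3] -0.0309
[-14.2, -37.1, 4.3] -0.0309
[-13.1, -37.5, 4.3] -0.0309
[-11.9, -37.9, 4.3] -0.0309
[-10.7, -38.2, 4.3] -0.0309
[-9.6, -38.6, 4.3] -0.0309
```

{"op": "send_rows", "data": {"plan": [{"offset":[-30,-26,0],"yaw":-0.031},{"offset":[-29,-27,0],"yaw":-0.031},{"offset":[-28.5,-27.7,0],"yaw":-0.031},{"offset":[-27.6,-28.6,0],"yaw":-0.031},{"offset":[-26.7,-29.4,0],"yaw":-0.031}], "grip": 0}}

```text
t: 1.52
tool_pos: [0.3188, 0.4365, 0.2314]
tcp_rot: [0.298, 3.127, 0.0]
contact_force: [0.3, 0.2, 0.2]
gripper_width: 0.0854
finger_force: 0.0
```

{"op": "send_rows", "data": {"plan": [{"offset":[-25.8,-30.2,0],"yaw":-0.031},{"offset":[-24.8,-31,0],"yaw":-0.031},{"offset":[-23.9,-31.8,0],"yaw":-0.031},{"offset":[-22.9,-32.5,0],"yaw":-0.031},{"offset":[-21.9,-33.2,0],"yaw":-0.031}]}}

```text
t: 1.93
tool_pos: [0.4167, 0.2635, 0.2316]
tcp_rot: [0.055, 3.141, 0.001]
contact_force: [1.2, 0.1, -0.1]
gripper_width: 0.0854
finger_force: 0.0
```

{"op": "send_rows", "data": {"plan": [{"offset":[-20.8,-33.8,5],"yaw":-0.031},{"offset":[-19.8,-34.5,5],"yaw":-0.031},{"offset":[-18.7,-35,5],"yaw":-0.031},{"offset":[-17.6,-35.6,5],"yaw":-0.031},{"offset":[-16.5,-36.1,5],"yaw":-0.031}]}}

```text
t: 2.35
tool_pos: [0.5147, 0.0907, 0.2064]
tcp_rot: [-0.188, 3.135, 0.0]
contact_force: [0.6, 0.2, 0.2]
gripper_width: 0.0854
finger_force: 0.0
```

{"op": "send_rows", "data": {"plan": [{"offset":[-15.4,-36.6,10],"yaw":-0.031},{"offset":[-14.2,-37.1,10],"yaw":-0.031},{"offset":[-13.1,-37.5,10],"yaw":-0.031},{"offset":[-12,-38,10],"yaw":-0.031},{"offset":[-11,-38,10],"yaw":-0.031}]}}

```text
t: 2.77
tool_pos: [0.613, -0.0819, 0.1559]
tcp_rot: [-0.43, 3.112, 0.0]
contact_force: [0.7, 0.9, 0.8]
gripper_width: 0.0855
finger_force: 0.0
```

```bash
python3 go.py 631 -115 60 197.3
```

```text
at [613.  -81.9 155.9] -164.3 dyaw(tool) -0.027 rows 3
[-2.8, -12.2, 32.0] -0.009
[-2.7, -12.3, 32.0] -0.009
[-2.6, -12.3, 32.0] -0.009
```

{"op": "send_rows", "data": {"plan": [{"offset":[-2.8,-12.2,32],"yaw":-0.009},{"offset":[-2.7,-12.3,32],"yaw":-0.009},{"offset":[-2.6,-12.3,32],"yaw":-0.009},{"offset":[0,0,20],"yaw":0},{"offset":[0,0,20],"yaw":0}]}}

```text
t: 3.18
tool_pos: [0.6297, -0.1144, 0.0184]
tcp_rot: [0.467, -3.105, 0.0]
contact_force: [-0.3, -0.5, 0.2]
gripper_width: 0.0849
finger_force: 0.0
```

```bash
python3 go.py 631 -115 3 197.3
```

```text
at [ 629.7 -114.4   18.4] -162.9 dyaw(tool) -0.003 rows 1
[-1.1, -1.0, 15.4] -0.0033
```

{"op": "send_rows", "data": {"plan": [{"offset":[-1,-1,10],"yaw":0},{"offset":[0,0,2],"yaw":0},{"offset":[0,0,0],"yaw":0}]}}

```text
t: 3.43
tool_pos: [0.6315, -0.1136, 0.0082]
tcp_rot: [0.47, -3.106, -0.0]
contact_force: [0.0, -0.5, 0.3]
gripper_width: 0.0853
finger_force: 0.0
```

{"op": "send_rows", "data": {"plan": [{"offset":[0,0,0],"yaw":0},{"offset":[0,0,0],"yaw":0},{"offset":[0,0,0],"yaw":0},{"offset":[0,0,0],"yaw":0},{"offset":[0,0,0],"yaw":0}], "grip": 1, "newtons": 35}}

```text
t: 3.85
tool_pos: [0.6322, -0.114, 0.0097]
tcp_rot: [-0.47, 3.105, -0.001]
contact_force: [-1.4, 0.6, 5.8]
gripper_width: 0.0368
finger_force: 34.2
```

{"op": "send_rows", "data": {"plan": [{"offset":[0,0,0],"yaw":0},{"offset":[0,0,0],"yaw":0},{"offset":[0,0,0],"yaw":0},{"offset":[0,0,0],"yaw":0},{"offset":[0,0,0],"yaw":0}]}}

```text
t: 4.27
tool_pos: [0.6323, -0.1139, 0.0097]
tcp_rot: [-0.47, 3.105, -0.001]
contact_force: [-0.8, 0.1, 7.5]
gripper_width: 0.0365
finger_force: 34.2
```

{"op": "send_rows", "data": {"plan": [{"offset":[0,0,0],"yaw":0},{"offset":[0,0,0],"yaw":0},{"offset":[0,0,0],"yaw":0},{"offset":[0,0,5],"yaw":0},{"offset":[0,0,3],"yaw":0}], "grip": 0.2}}

```text
t: 4.68
tool_pos: [0.6313, -0.1137, -0.0002]
tcp_rot: [0.47, -3.106, -0.0]
contact_force: [-0.3, 0.4, 0.1]
gripper_width: 0.0681
finger_force: 0.0
```

Run:
```python
from m import *
for c in ('top','scene'):
    s=vision.snapshot(c)
    for r in vision.regions_of('die',c)[:2]: print(c,r['confidence'],r['pixels'].sum(),rect(s,r['pixels'],.012))
    save(cv2.resize(s['img'][100:200,330:460] if c=='top' else s['img'][190:290,190:320],(780,600)),c+'3.png')
st=status.read_state(); print(st)
```

```text
scene 0.63 310 (array([ 638.7, -110.1]), array([70.4, 40.2]), 18.62)
{'t': 4.8833, 'q': array([ 0.04579073,  0.82715973,  0.09012904,  1.67225481, -0.10997969,
        0.64781482,  2.06573667]), 'joint_vel': array([-7.47705674e-04, -6.17962832e-03, -1.52070020e-04, -3.97743960e-03,
       -2.37256212e-03,  3.74904647e-05, -1.09166032e-03]), 'effort': array([-1.59603538e-02, -6.38477612e+01,  3.51420835e+00, -1.76064295e+01,
        6.65778760e-03,  8.42687907e-03,  6.46215703e-04]), 'tool_pos': array([ 6.31138644e-01, -1.13808209e-01, -8.53465253e-05]), 'tcp_rot': array([ 4.69640325e-01, -3.10560778e+00, -2.57216943e-04]), 'contact_force': array([-0.28043714, -0.45208972,  0.46641962]), 'ft_torque': array([-0.03148945,  0.00263261,  0.04101658]), 'finger_force': 0.0, 'gripper_width': 0.06843817639653266}
```

View pics/scene3.png

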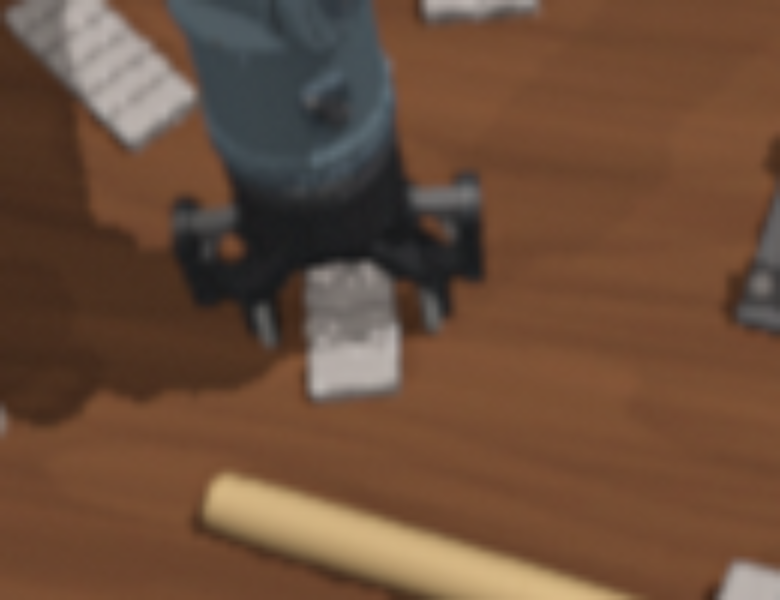

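The plate lies between the fingers ((350,330) in the crop), centred and in line. The first squeeze only caught its top edge. I'll close again from lower down.

{"op": "send_rows", "data": {"plan": [{"offset":[0,0,1],"yaw":0},{"offset":[0,0,0],"yaw":0},{"offset":[0,0,0],"yaw":0},{"offset":[0,0,0],"yaw":0},{"offset":[0,0,0],"yaw":0}], "grip": 1, "newtons": 35}}

```text
t: 5.3
tool_pos: [0.6316, -0.1139, -0.0005]
tcp_rot: [-0.47, 3.106, -0.0]
contact_force: [-0.8, -0.5, 1.1]
gripper_width: 0.0389
finger_force: 35.7
```

{"op": "send_rows", "data": {"plan": [{"offset":[0,0,0],"yaw":0},{"offset":[0,0,0],"yaw":0},{"offset":[0,0,0],"yaw":0}]}}

```text
t: 5.55
tool_pos: [0.6317, -0.1139, -0.0004]
tcp_rot: [-0.47, 3.106, -0.0]
contact_force: [0.4, -0.8, 2.9]
gripper_width: 0.0392
finger_force: 35.8
```

{"op": "send_rows", "data": {"plan": [{"offset":[0,0,-15],"yaw":0},{"offset":[0,0,-30],"yaw":0},{"offset":[0,0,-35],"yaw":0}]}}

```text
t: 5.8
tool_pos: [0.6289, -0.1133, 0.0785]
tcp_rot: [0.469, -3.101, -0.003]
contact_force: [0.9, -0.2, -1.7]
gripper_width: 0.039
finger_force: 36.0
```

```bash
python3 go.py 541.3 56.3 75 235
```

```text
at [ 628.9 -113.3   78.5] -162.8 dyaw(tool) -0.66 rows 6
[5.6, 31.3, 0.6] -0.1099
[2.1, 31.8, 0.6] -0.1099
[-1.4, 31.8, 0.6] -0.1099
[-4.9, 31.4, 0.6] -0.1099
[-8.3, 30.7, 0.6] -0.1099
[-11.6, 29.6, 0.6] -0.1099
```

{"op": "send_rows", "data": {"plan": [{"offset":[5.6,31.3,-1],"yaw":-0.11},{"offset":[2.1,31.8,-1],"yaw":-0.11},{"offset":[-1.4,31.8,-1],"yaw":-0.11},{"offset":[-4.9,31.4,-1],"yaw":-0.11},{"offset":[-8.3,30.7,-1],"yaw":-0.11}]}}

```text
t: 6.22
tool_pos: [0.5573, 0.0287, 0.085]
tcp_rot: [1.303, -2.858, 0.0]
contact_force: [1.5, 1.0, -3.2]
gripper_width: 0.0391
finger_force: 36.0
```

{"op": "send_rows", "data": {"plan": [{"offset":[-11.6,29.6,0],"yaw":-0.11},{"offset":[0,0,0],"yaw":0},{"offset":[0,0,0],"yaw":0}]}}

```text
t: 6.47
tool_pos: [0.5427, 0.0581, 0.0848]
tcp_rot: [1.456, -2.783, -0.002]
contact_force: [0.1, -0.6, -3.1]
gripper_width: 0.0391
finger_force: 36.1
```

```bash
python3 go.py 541.3 56.3 62 235
python3 - <<'E'
from m import *
im=[]
for c in ('top','scene'):
    s=vision.snapshot(c); 
    for r in vision.pinpoint('die',c)[:2]: print(c,np.round(r['position'],3),r['confidence'])
    for r in vision.pinpoint('fixed_face',c)[:3]: print(c,np.round(r['position'],3),r['confidence'])
    im.append(cv2.resize(s['img'][130:240,260:370] if c=='top' else s['img'][160:270,270:380],(400,400),interpolation=cv2.INTER_CUBIC))
save(np.hstack(im),'p4.png'); print(status.read_state()['q'].round(2))
E
```

```text
at [542.7  58.1  84.8] -124.8 dyaw(tool) 0.004 rows 1
[2.3, 0.2, 22.8] 0.0039
top [0.571 0.103 0.037] 0.96
top [0.348 0.185 0.038] 0.85
top [0.255 0.393 0.044] 0.71
scene [0.546 0.054 0.088] 0.79
scene [0.256 0.394 0.04 ] 0.91
scene [0.568 0.099 0.04 ] 0.85
scene [0.345 0.19  0.04 ] 0.68
[-0.13  0.57 -0.06  1.91  0.06  0.66  2.3 ]
```

View pics/p4.png

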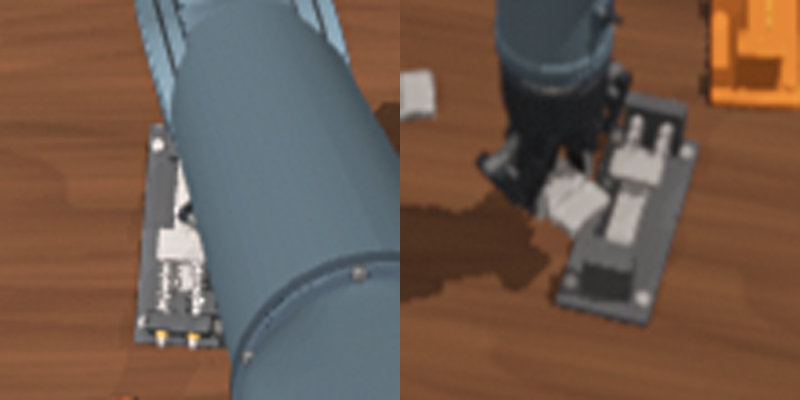

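{"op": "send_rows", "data": {"plan": [{"offset":[0,0,10],"yaw":0},{"offset":[0,0,7],"yaw":0},{"offset":[0,0,4],"yaw":0},{"offset":[0,0,2],"yaw":0},{"offset":[0,0,0],"yaw":0}]}}

```text
t: 7.18
tool_pos: [0.5433, 0.0557, 0.0604]
tcp_rot: [1.45, -2.785, -0.001]
contact_force: [-0.1, -0.0, -2.4]
gripper_width: 0.039
finger_force: 36.1
```

{"op": "send_rows", "data": {"plan": [{"offset":[0,0,1.5],"yaw":0},{"offset":[0,0,1.5],"yaw":0},{"offset":[0,0,1.5],"yaw":0},{"offset":[0,0,1.5],"yaw":0}], "newtons": 25}}

```text
t: 7.52
tool_pos: [0.5447, 0.0557, 0.0561]
tcp_rot: [-1.45, 2.785, -0.001]
contact_force: [-2.5, -1.3, 7.4]
gripper_width: 0.0393
finger_force: 36.6
```

{"op": "send_rows", "data": {"plan": [{"offset":[0,0,1.5],"yaw":0},{"offset":[0,0,1.5],"yaw":0},{"offset":[0,0,1.5],"yaw":0},{"offset":[0,0,1.5],"yaw":0}], "newtons": 25}}

```text
t: 7.85
tool_pos: [0.5442, 0.0547, 0.0501]
tcp_rot: [1.45, -2.787, 0.002]
contact_force: [-3.0, -3.0, 7.5]
gripper_width: 0.039
finger_force: 37.5
```

{"op": "send_rows", "data": {"plan": [{"offset":[0,0,1.5],"yaw":0},{"offset":[0,0,1.5],"yaw":0},{"offset":[0,0,1.5],"yaw":0},{"offset":[0,0,0],"yaw":0}]}}

```text
t: 8.18
tool_pos: [0.544, 0.0545, 0.0453]
tcp_rot: [1.449, -2.787, 0.002]
contact_force: [-3.0, -3.2, 5.9]
gripper_width: 0.039
finger_force: 38.2
```

Run:
```python
from m import *
s=vision.snapshot('scene'); 
for r in vision.pinpoint('die','scene')[:2]: print(np.round(r['position'],3),r['confidence'])
save(cv2.resize(s['img'][180:250,290:370],(800,600)[:2],interpolation=cv2.INTER_CUBIC),'p5.png'); print(status.read_state()['tool_pos'])
```

```text
[0.545 0.058 0.046] 0.61
[0.54397624 0.0545388  0.04539936]
```

View pics/p5.png

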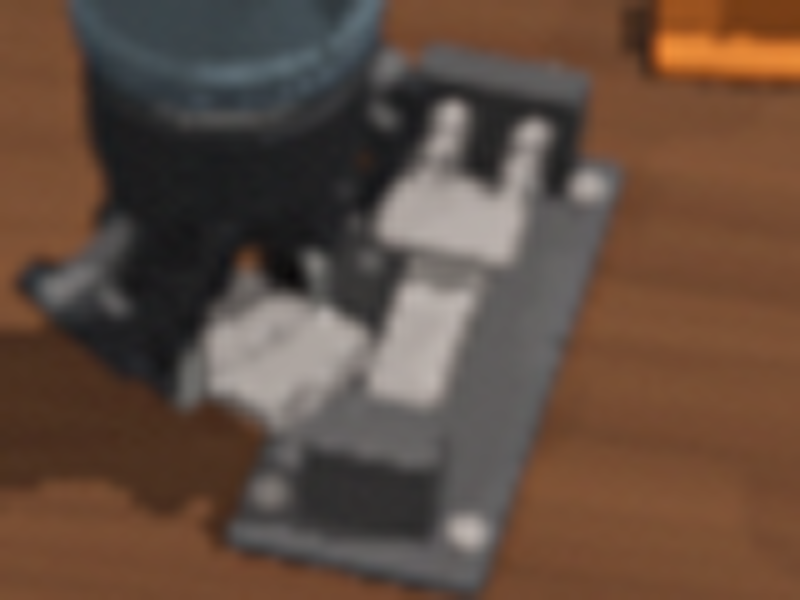

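```bash
cat > pm.py <<'E'
from h import *
def corners(c,yaw,tilt,dx=0):
    # c: pivot (mm) = plate mid-height centre; yaw deg of plate x (high end), tilt deg up
    R=Ro.from_euler('zy',[yaw,-tilt],degrees=True).as_matrix()
    return {(a,b,d):(np.array(c)+R@np.array([a*40+dx,b*20,d*6]))/1000 for a in(-1,1) for b in(-1,1) for d in(-1,1)}
E
python3 - <<'E'
from pm import *
s=vision.snapshot('scene'); p=status.read_state()['tool_pos']*1000
for t in (0,12,22,28):
    k=corners(p+[0,0,6.4],55,t); print(t,{q:proj(s,k[q]).round(1).tolist() for q in k if q[0]==1})
k=corners(p+[0,0,6.4],55,0)
h=np.array([528.5,104.7]);
for x,y,z in((34,-19,59),(34,19,59),(40,-19,59),(-23,-19,62),(-23,19,62),(70,-37,10),(70,37,10)):
    a=np.radians(-5); w=np.array([h[0]+x*np.cos(a)-y*np.sin(a),h[1]+x*np.sin(a)+y*np.cos(a),z])/1000
    q=proj(s,w); print((x,y,z),q.round(1),'crop',((q-[290,180])*[10,8.57]).round())
E
```

```text
0 {(1, -1, -1): [317.0, 232.7], (1, -1, 1): [317.0, 230.5], (1, 1, -1): [327.3, 224.1], (1, 1, 1): [327.4, 221.9]}
12 {(1, -1, -1): [317.0, 231.3], (1, -1, 1): [317.1, 228.3], (1, 1, -1): [327.2, 224.1], (1, 1, 1): [327.5, 221.2]}
22 {(1, -1, -1): [317.0, 229.7], (1, -1, 1): [317.4, 226.2], (1, 1, -1): [327.2, 224.1], (1, 1, 1): [327.6, 220.7]}
28 {(1, -1, -1): [317.1, 228.6], (1, -1, 1): [317.5, 224.9], (1, 1, -1): [327.2, 224.0], (1, 1, 1): [327.6, 220.3]}
(34, -19, 59) [321.  223.8] crop [310. 375.]
(34, 19, 59) [334.3 227. ] crop [443. 403.]
(40, -19, 59) [320.4 225.5] crop [304. 390.]
(-23, -19, 62) [326.5 206.7] crop [365. 228.]
(-23, 19, 62) [339.5 209.8] crop [495. 255.]
(70, -37, 10) [311.3 241.7] crop [213. 529.]
(70, 37, 10) [336.6 248.2] crop [466. 584.]
```

```bash
sed -i "s/'zy'/'ZY'/" pm.py
python3 - <<'E'
from pm import *
s=vision.snapshot('scene'); p=status.read_state()['tool_pos']*1000
for t in (0,12,22,28):
    k=corners(p+[0,0,6.4],55,t); print(t,{q:((proj(s,k[q])-[290,180])*[10,8.57]).round().tolist() for q in k if q[0]==1})
E
```

```text
0 {(1, -1, -1): [270.0, 451.0], (1, -1, 1): [270.0, 432.0], (1, 1, -1): [373.0, 378.0], (1, 1, 1): [374.0, 359.0]}
12 {(1, -1, -1): [271.0, 439.0], (1, -1, 1): [265.0, 415.0], (1, 1, -1): [374.0, 365.0], (1, 1, 1): [369.0, 341.0]}
22 {(1, -1, -1): [268.0, 426.0], (1, -1, 1): [257.0, 399.0], (1, 1, -1): [372.0, 352.0], (1, 1, 1): [361.0, 325.0]}
28 {(1, -1, -1): [265.0, 417.0], (1, -1, 1): [251.0, 389.0], (1, 1, -1): [369.0, 343.0], (1, 1, 1): [356.0, 315.0]}
```

{"op": "send_rows", "data": {"plan": [{"offset":[0,0,-12],"yaw":0},{"offset":[0,0,-18],"yaw":0},{"offset":[0,0,-14],"yaw":0},{"offset":[0,0,0],"yaw":0}], "newtons": 35}}

```text
t: 8.72
tool_pos: [0.5462, 0.0564, 0.092]
tcp_rot: [-1.449, 2.782, -0.002]
contact_force: [0.5, 0.4, -2.7]
gripper_width: 0.039
finger_force: 37.2
```

```bash
python3 go.py 550.4 102.8 88 175
```

```text
at [546.2  56.4  92. ] -125.0 dyaw(tool) 1.048 rows 9
[-4.5, 2.6, 0.4] 0.1164
[-4.2, 3.1, 0.4] 0.1164
[-3.8, 3.5, 0.4] 0.1164
[-3.3, 4.0, 0.4] 0.1164
[-2.9, 4.3, 0.4] 0.1164
[-2.3, 4.6, 0.4] 0.1164
[-1.8, 4.9, 0.4] 0.1164
[-1.2, 5.0, 0.4] 0.1164
[-0.6, 5.1, 0.4] 0.1164
```

{"op": "send_rows", "data": {"plan": [{"offset":[-4.5,2.6,0],"yaw":0.116},{"offset":[-4.2,3.1,0],"yaw":0.116},{"offset":[-3.8,3.5,0],"yaw":0.116},{"offset":[-3.3,4,0],"yaw":0.116},{"offset":[-2.9,4.3,0],"yaw":0.116}]}}

```text
t: 9.13
tool_pos: [0.546, 0.0821, 0.0885]
tcp_rot: [0.585, -3.086, -0.0]
contact_force: [0.8, -0.1, -2.1]
gripper_width: 0.0391
finger_force: 37.1
```

{"op": "send_rows", "data": {"plan": [{"offset":[-2.3,4.6,0],"yaw":0.116},{"offset":[-1.8,4.9,0],"yaw":0.116},{"offset":[-1.2,5,0],"yaw":0.116},{"offset":[-0.6,5.1,0],"yaw":0.116},{"offset":[0,0,0],"yaw":0}]}}

```text
t: 9.55
tool_pos: [0.5477, 0.1041, 0.0884]
tcp_rot: [-0.134, -3.138, -0.001]
contact_force: [-0.5, -0.2, -3.6]
gripper_width: 0.0391
finger_force: 37.1
```

```bash
python3 go.py 550.4 102.8 72 175
python3 - <<'E'
from pm import *
im=[]
for c in ('scene','top'):
    s=vision.snapshot(c)
    for r in vision.pinpoint('die',c)[:1]: print(c,np.round(r['position'],3),r['confidence'])
    for n in('jaw_face','fixed_face'):
        for r in vision.pinpoint(n,c): 
            if r['position'][0]>.45: print(n,np.round(r['position'],3),round(r['confidence'],2))
    if c=='scene':
        save(cv2.resize(s['img'][170:240,290:370],(800,600),interpolation=cv2.INTER_CUBIC),'p6.png')
        p=status.read_state()['tool_pos']*1000
        for t in (10,16,22,28):
            k=corners(p+[0,0,6.4],-5,t); print(t,{q:((proj(s,k[q])-[290,170])*[10,8.57]).round().tolist() for q in k if q[0]==1})
E
```

```text
at [547.7 104.1  88.4] 175.1 dyaw(tool) 0.002 rows 1
[-2.8, -1.1, 16.4] 0.0019
scene [0.547 0.105 0.091] 0.6
fixed_face [0.57  0.1   0.041] 0.71
10 {(1, -1, -1): [277.0, 466.0], (1, -1, 1): [279.0, 441.0], (1, 1, -1): [421.0, 496.0], (1, 1, 1): [424.0, 471.0]}
16 {(1, -1, -1): [277.0, 458.0], (1, -1, 1): [281.0, 430.0], (1, 1, -1): [422.0, 489.0], (1, 1, 1): [426.0, 461.0]}
22 {(1, -1, -1): [278.0, 449.0], (1, -1, 1): [283.0, 418.0], (1, 1, -1): [423.0, 480.0], (1, 1, 1): [428.0, 449.0]}
28 {(1, -1, -1): [279.0, 439.0], (1, -1, 1): [285.0, 406.0], (1, 1, -1): [424.0, 470.0], (1, 1, 1): [431.0, 437.0]}
top [ 0.727 -0.318  0.001] 0.34
```

View pics/p6.png

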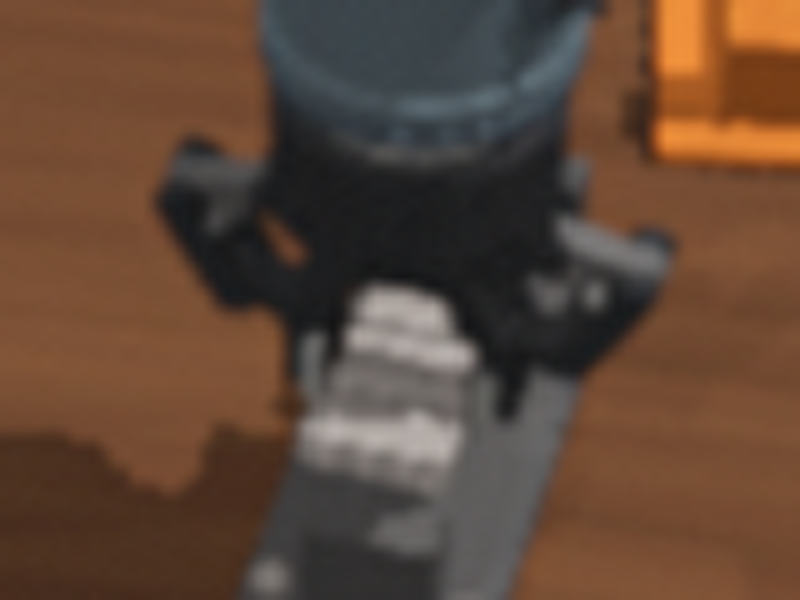

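The plate is in line with the rail and tilted about 22–25°, with its high end at crop (375,450) over the fixed jaw. Next I lower the low end into the gap in front of the sprung jaw.

{"op": "send_rows", "data": {"plan": [{"offset":[-3,-1,8],"yaw":0},{"offset":[0,0,8],"yaw":0},{"offset":[0,0,5],"yaw":0},{"offset":[0,0,3],"yaw":0},{"offset":[0,0,0],"yaw":0}]}}

```text
t: 10.37
tool_pos: [0.5501, 0.1008, 0.0636]
tcp_rot: [-0.131, -3.137, 0.001]
contact_force: [-0.1, 0.2, -2.5]
gripper_width: 0.0392
finger_force: 37.1
```

{"op": "send_rows", "data": {"plan": [{"offset":[0,0,3],"yaw":0},{"offset":[0,0,3],"yaw":0},{"offset":[0,0,0],"yaw":0}]}}

```text
t: 10.62
tool_pos: [0.5506, 0.101, 0.0583]
tcp_rot: [-0.131, -3.138, 0.0]
contact_force: [0.6, -0.4, -2.5]
gripper_width: 0.0387
finger_force: 37.1
```

{"op": "send_rows", "data": {"plan": [{"offset":[0,1.5,1.5],"yaw":0},{"offset":[0,0,1.5],"yaw":0},{"offset":[0,0,0],"yaw":0}]}}

```text
t: 10.87
tool_pos: [0.551, 0.1027, 0.0557]
tcp_rot: [-0.131, -3.139, -0.0]
contact_force: [0.7, -0.1, -3.1]
gripper_width: 0.0388
finger_force: 37.1
```

{"op": "send_rows", "data": {"plan": [{"offset":[0,0,1],"yaw":0},{"offset":[0,0,1],"yaw":0},{"offset":[0,0,0],"yaw":0}]}}

```text
t: 11.12
tool_pos: [0.5513, 0.1025, 0.0542]
tcp_rot: [0.132, 3.138, 0.0]
contact_force: [-0.5, -1.0, 2.3]
gripper_width: 0.0389
finger_force: 37.7
```

{"op": "send_rows", "data": {"plan": [{"offset":[3,0,-0.5],"yaw":0},{"offset":[3,0,0],"yaw":0},{"offset":[3,0,0],"yaw":0},{"offset":[3,0,0],"yaw":0},{"offset":[0,0,0],"yaw":0}]}}

```text
t: 11.53
tool_pos: [0.538, 0.1035, 0.0541]
tcp_rot: [-0.131, -3.138, 0.0]
contact_force: [-0.2, 1.0, -3.3]
gripper_width: 0.0393
finger_force: 37.2
```

{"op": "send_rows", "data": {"plan": [{"offset":[2,0,0],"yaw":0},{"offset":[2,0,0],"yaw":0},{"offset":[0,0,0],"yaw":0}]}}

```text
t: 11.78
tool_pos: [0.5364, 0.1037, 0.0547]
tcp_rot: [0.132, 3.136, 0.0]
contact_force: [2.9, -1.7, -4.6]
gripper_width: 0.039
finger_force: 37.0
```

{"op": "send_rows", "data": {"plan": [{"offset":[2,0,0],"yaw":0},{"offset":[2,0,0],"yaw":0},{"offset":[0,0,0],"yaw":0}]}}

```text
t: 12.03
tool_pos: [0.5328, 0.1041, 0.0548]
tcp_rot: [0.132, 3.135, 0.001]
contact_force: [4.4, -0.5, -4.8]
gripper_width: 0.039
finger_force: 37.0
```

{"op": "send_rows", "data": {"plan": [{"offset":[2,0,0],"yaw":0},{"offset":[2,0,0],"yaw":0},{"offset":[2,0,0],"yaw":0},{"offset":[2,0,0],"yaw":0},{"offset":[0,0,0],"yaw":0}]}}

```text
t: 12.45
tool_pos: [0.5261, 0.1046, 0.0551]
tcp_rot: [0.132, 3.133, 0.001]
contact_force: [6.4, -0.7, -5.0]
gripper_width: 0.0392
finger_force: 36.9
```

{"op": "send_rows", "data": {"plan": [{"offset":[1.5,0,0],"yaw":0},{"offset":[1.5,0,0],"yaw":0},{"offset":[0,0,0],"yaw":0}]}}

```text
t: 12.7
tool_pos: [0.5238, 0.1048, 0.0552]
tcp_rot: [0.132, 3.131, 0.001]
contact_force: [8.6, -1.5, -6.1]
gripper_width: 0.0391
finger_force: 36.8
```

{"op": "send_rows", "data": {"plan": [{"offset":[1.5,0,0.5],"yaw":0},{"offset":[1,0,0.5],"yaw":0},{"offset":[0,0,0],"yaw":0}]}}

```text
t: 12.95
tool_pos: [0.5222, 0.1049, 0.0547]
tcp_rot: [0.133, 3.13, 0.001]
contact_force: [9.5, -1.5, -1.7]
gripper_width: 0.039
finger_force: 37.3
```

{"op": "send_rows", "data": {"plan": [{"offset":[1,0,0],"yaw":0},{"offset":[0,0,0],"yaw":0}]}}

```text
t: 13.12
tool_pos: [0.5215, 0.105, 0.0548]
tcp_rot: [0.133, 3.129, 0.001]
contact_force: [9.7, -2.0, -2.1]
gripper_width: 0.0392
finger_force: 37.2
```

Run:
```python
from pm import *
s=vision.snapshot('scene'); print(status.read_state()['tool_pos'],status.read_state()['contact_force'])
for n in('die','jaw_face','fixed_face'):
    for r in vision.pinpoint(n,'scene'): 
        if r['position'][0]>.44: print(n,np.round(r['position'],3),round(r['confidence'],2))
h=np.array([528.5,104.7]);a=np.radians(-5)
for x,y,z in((34,-19,59),(34,19,59),(-39,-19,62),(-39,19,62),(70,-37,10),(70,37,10)):
    w=np.array([h[0]+x*np.cos(a)-y*np.sin(a),h[1]+x*np.sin(a)+y*np.cos(a),z])/1000
    print((x,y,z),'crop',((proj(s,w)-[290,170])*[10,8.57]).round())
save(cv2.resize(s['img'][170:240,290:370],(800,600),interpolation=cv2.INTER_CUBIC),'p7.png')
p=status.read_state()['tool_pos']*1000
for t in (10,16,22,28):
    k=corners(p+[0,0,6.4],-5,t); print(t,{q:((proj(s,k[q])-[290,170])*[10,8.57]).round().tolist() for q in k if q[0]==1})
```

```text
[0.52148119 0.10500155 0.05483731] [ 8.81051883 -2.21652818 -2.34053186]
fixed_face [0.568 0.099 0.041] 0.7
(34, -19, 59) crop [310. 461.]
(34, 19, 59) crop [443. 489.]
(-39, -19, 62) crop [380. 276.]
(-39, 19, 62) crop [509. 302.]
(70, -37, 10) crop [213. 615.]
(70, 37, 10) crop [466. 670.]
10 {(1, -1, -1): [306.0, 453.0], (1, -1, 1): [309.0, 429.0], (1, 1, -1): [446.0, 483.0], (1, 1, 1): [449.0, 458.0]}
16 {(1, -1, -1): [307.0, 445.0], (1, -1, 1): [310.0, 418.0], (1, 1, -1): [447.0, 475.0], (1, 1, 1): [451.0, 448.0]}
22 {(1, -1, -1): [308.0, 437.0], (1, -1, 1): [312.0, 407.0], (1, 1, -1): [448.0, 466.0], (1, 1, 1): [453.0, 437.0]}
28 {(1, -1, -1): [309.0, 427.0], (1, -1, 1): [315.0, 395.0], (1, 1, -1): [449.0, 457.0], (1, 1, 1): [456.0, 425.0]}
```

View pics/p7.png

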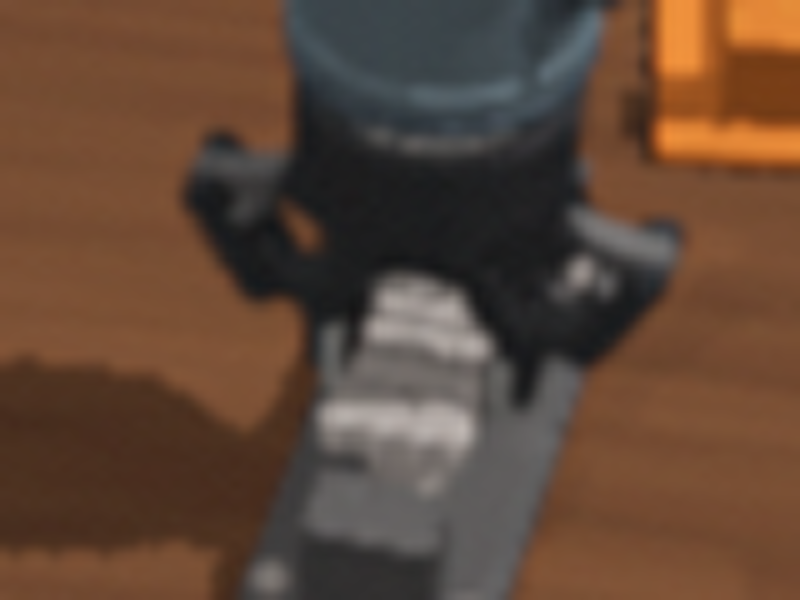

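The plate's end is clear of the fixed lip: the rail shows beyond it at crop (410,475). The force of about 9.7 N puts the jaw near 15 mm. I'll press a little further, then lower the high end.

{"op": "send_rows", "data": {"plan": [{"offset":[1,0,0.5],"yaw":0},{"offset":[0.7,0,1],"yaw":0},{"offset":[0,0,1],"yaw":0},{"offset":[0,0,0],"yaw":0}]}}

```text
t: 13.65
tool_pos: [0.5206, 0.1054, 0.0528]
tcp_rot: [0.133, 3.128, 0.002]
contact_force: [9.6, -2.0, 1.4]
gripper_width: 0.039
finger_force: 37.7
```

{"op": "send_rows", "data": {"plan": [{"offset":[0,0,1.5],"yaw":0},{"offset":[0,0,1.5],"yaw":0},{"offset":[0,0,0],"yaw":0}]}}

```text
t: 13.9
tool_pos: [0.5212, 0.1055, 0.0503]
tcp_rot: [0.133, 3.127, 0.003]
contact_force: [9.9, -1.1, 7.1]
gripper_width: 0.0391
finger_force: 38.1
```

{"op": "send_rows", "data": {"plan": [{"offset":[0.7,0,1.5],"yaw":0},{"offset":[0,0,1.5],"yaw":0},{"offset":[0,0,0],"yaw":0}]}}

```text
t: 14.15
tool_pos: [0.5216, 0.1055, 0.0477]
tcp_rot: [0.133, 3.125, 0.003]
contact_force: [11.0, -2.2, 8.0]
gripper_width: 0.0392
finger_force: 38.4
```

{"op": "send_rows", "data": {"plan": [{"offset":[0.3,0,1.5],"yaw":0},{"offset":[0,0,1.5],"yaw":0},{"offset":[0,0,0],"yaw":0}]}}

```text
t: 14.4
tool_pos: [0.5219, 0.1055, 0.0453]
tcp_rot: [0.133, 3.124, 0.004]
contact_force: [10.3, -2.4, 11.5]
gripper_width: 0.0387
finger_force: 39.1
```

{"op": "send_rows", "data": {"plan": [{"offset":[1,0,0],"yaw":0},{"offset":[0,0,1],"yaw":0},{"offset":[0,0,0],"yaw":0}]}}

```text
t: 14.65
tool_pos: [0.5218, 0.1055, 0.0446]
tcp_rot: [0.134, 3.122, 0.004]
contact_force: [11.6, -2.9, 13.3]
gripper_width: 0.039
finger_force: 39.3
```

Run:
```python
from pm import *
s=vision.snapshot('scene'); p=status.read_state()['tool_pos']*1000
h=np.array([528.5,104.7]);a=np.radians(-5)
save(cv2.resize(s['img'][200:240,305:355],(750,600),interpolation=cv2.INTER_CUBIC),'p8.png')
f=lambda w:((proj(s,w)-[305,200])*15).round().tolist()
for x,y,z in((34,-19,59),(34,19,59),(40,-19,59),(40,19,59)):
    w=np.array([h[0]+x*np.cos(a)-y*np.sin(a),h[1]+x*np.sin(a)+y*np.cos(a),z])/1000
    print((x,y,z),f(w))
for t in (6,10,16,22):
    k=corners(p+[0,0,6.4],-5,t); print(t,{q:f(k[q]) for q in k if q[0]==1})
```

```text
(34, -19, 59) [240.0, 356.0]
(34, 19, 59) [439.0, 406.0]
(40, -19, 59) [232.0, 383.0]
(40, 19, 59) [430.0, 433.0]
6 {(1, -1, -1): [237.0, 381.0], (1, -1, 1): [239.0, 342.0], (1, 1, -1): [444.0, 433.0], (1, 1, 1): [448.0, 394.0]}
10 {(1, -1, -1): [237.0, 373.0], (1, -1, 1): [240.0, 331.0], (1, 1, -1): [445.0, 425.0], (1, 1, 1): [450.0, 383.0]}
16 {(1, -1, -1): [237.0, 360.0], (1, -1, 1): [243.0, 313.0], (1, 1, -1): [446.0, 412.0], (1, 1, 1): [452.0, 365.0]}
22 {(1, -1, -1): [239.0, 345.0], (1, -1, 1): [246.0, 293.0], (1, 1, -1): [448.0, 397.0], (1, 1, 1): [456.0, 345.0]}
```

View pics/p8.png

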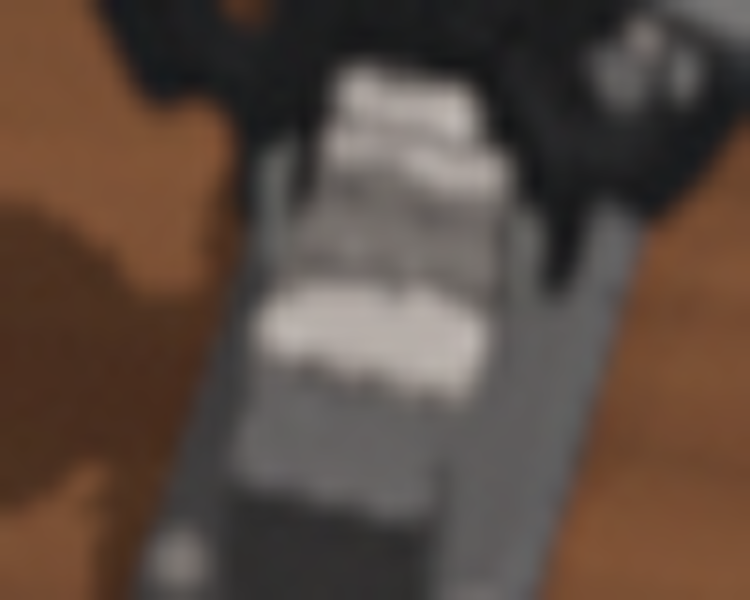

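The end face is hidden behind the fixed lip (top edge at (255,350)–(465,405)) at about 10° of tilt, so its lower edge has passed the lip. I'll keep lowering.

{"op": "send_rows", "data": {"plan": [{"offset":[0.5,0,1.5],"yaw":0},{"offset":[0,0,1.5],"yaw":0},{"offset":[0,0,0],"yaw":0}]}}

```text
t: 14.95
tool_pos: [0.5217, 0.1056, 0.042]
tcp_rot: [0.133, 3.122, 0.004]
contact_force: [11.6, -3.5, 16.0]
gripper_width: 0.0386
finger_force: 40.4
```

{"op": "send_rows", "data": {"plan": [{"offset":[0,0,1.5],"yaw":0},{"offset":[0,0,1.5],"yaw":0},{"offset":[0,0,0],"yaw":0}]}}

```text
t: 15.2
tool_pos: [0.5217, 0.1056, 0.0394]
tcp_rot: [0.134, 3.122, 0.004]
contact_force: [10.3, -3.5, 22.4]
gripper_width: 0.0391
finger_force: 42.0
```

{"op": "send_rows", "data": {"plan": [{"offset":[0,0,1],"yaw":0},{"offset":[0,0,1],"yaw":0},{"offset":[0,0,0],"yaw":0}]}}

```text
t: 15.45
tool_pos: [0.5217, 0.1057, 0.0377]
tcp_rot: [0.134, 3.122, 0.005]
contact_force: [9.3, -3.8, 22.2]
gripper_width: 0.039
finger_force: 42.6
```

```bash
cat > mask.py <<'E'
from pm import *
# lower (+x end) outline of the die in the scene view against model
s=vision.snapshot('scene'); st=status.read_state(); p=st['tool_pos']*1000; print(p.round(1),st['contact_force'].round(1))
for r in vision.regions_of('die','scene')[:1]:
    m=r['pixels']; v,u=np.nonzero(m); print(r['confidence'],m.sum())
    for c in range(u.min(),u.max()+1,2): print(c,v[u==c].min(),v[u==c].max(),end='; ')
for r in vision.pinpoint('die','scene')[:1]: print(r['position'].round(4) if hasattr(r['position'],'round') else r['position'])
g=cv2.cvtColor(s['img'],cv2.COLOR_RGB2GRAY)
for c in (324,328,332): print(c,g[212:240,c].tolist())
for t in (0,5,10):
    k=corners(p+[0,0,6.4],-5,t); print(t,{q:proj(s,k[q]).round(1).tolist() for q in k if q[0]==1})
E
python3 mask.py
```

```text
[521.6 105.7  37.7] [ 7.9 -3.6 25.7]
0.59 204
324 218 223; 326 212 224; 328 207 224; 330 207 224; 332 207 225; 334 208 225; 336 211 223; [0.5256, 0.1064, 0.003]
324 [61, 59, 64, 75, 91, 102, 100, 99, 120, 158, 177, 178, 167, 134, 103, 97, 98, 99, 99, 97, 81, 58, 46, 48, 49, 48, 49, 48]
328 [116, 102, 103, 111, 116, 115, 110, 104, 119, 158, 175, 177, 177, 166, 133, 102, 95, 98, 99, 100, 98, 81, 58, 48, 48, 48, 49, 47]
332 [121, 112, 106, 106, 121, 123, 117, 111, 117, 151, 172, 177, 177, 177, 165, 132, 102, 97, 99, 98, 100, 98, 78, 54, 48, 49, 48, 49]
0 {(1, -1, -1): [320.9, 227.3], (1, -1, 1): [320.9, 225.1], (1, 1, -1): [334.6, 230.7], (1, 1, 1): [334.7, 228.5]}
5 {(1, -1, -1): [320.8, 226.8], (1, -1, 1): [321.0, 224.3], (1, 1, -1): [334.6, 230.2], (1, 1, 1): [334.8, 227.7]}
10 {(1, -1, -1): [320.8, 226.1], (1, -1, 1): [321.1, 223.3], (1, 1, -1): [334.6, 229.6], (1, 1, 1): [335.0, 226.8]}
```

{"op": "send_rows", "data": {"plan": [{"offset":[-1,0,0],"yaw":0},{"offset":[-1.5,0,0],"yaw":0},{"offset":[-1.5,0,0],"yaw":0},{"offset":[0,0,0],"yaw":0}]}}

```text
t: 15.93
tool_pos: [0.5222, 0.1056, 0.0357]
tcp_rot: [0.133, 3.128, 0.003]
contact_force: [8.1, -1.7, 10.7]
gripper_width: 0.0391
finger_force: 41.6
```

{"op": "send_rows", "data": {"plan": [{"offset":[-1.5,0,0],"yaw":0},{"offset":[0,0,0],"yaw":0}]}}

```text
t: 16.1
tool_pos: [0.5222, 0.1056, 0.0355]
tcp_rot: [0.132, 3.131, 0.003]
contact_force: [3.2, -1.2, 15.8]
gripper_width: 0.0388
finger_force: 42.3
```

{"op": "send_rows", "data": {"plan": [{"offset":[1.5,0,-1],"yaw":0},{"offset":[2,0,-0.5],"yaw":0},{"offset":[2,0,0],"yaw":0},{"offset":[1,0,0],"yaw":0},{"offset":[0,0,0],"yaw":0}]}}

```text
t: 16.52
tool_pos: [0.5175, 0.106, 0.0362]
tcp_rot: [0.133, 3.127, 0.003]
contact_force: [11.1, -0.8, -1.6]
gripper_width: 0.0392
finger_force: 40.3
```

{"op": "send_rows", "data": {"plan": [{"offset":[1,0,0],"yaw":0},{"offset":[1,0,0],"yaw":0},{"offset":[0,0,0],"yaw":0}]}}

```text
t: 16.77
tool_pos: [0.5172, 0.106, 0.0365]
tcp_rot: [0.133, 3.124, 0.003]
contact_force: [15.5, -2.2, -4.4]
gripper_width: 0.0395
finger_force: 40.1
```

{"op": "send_rows", "data": {"plan": [{"offset":[-1,0,1],"yaw":0},{"offset":[0,0,1],"yaw":0},{"offset":[0,0,1],"yaw":0},{"offset":[0,0,0],"yaw":0}]}}

```text
t: 17.1
tool_pos: [0.5173, 0.106, 0.0354]
tcp_rot: [0.133, 3.126, 0.004]
contact_force: [5.5, -1.9, 25.2]
gripper_width: 0.0386
finger_force: 43.4
```

{"op": "send_rows", "data": {"plan": [{"offset":[0,0,1],"yaw":0},{"offset":[0,0,1],"yaw":0},{"offset":[0,0,0],"yaw":0}]}}

```text
t: 17.35
tool_pos: [0.5174, 0.106, 0.0351]
tcp_rot: [0.133, 3.126, 0.005]
contact_force: [-1.2, -2.4, 47.3]
gripper_width: 0.0387
finger_force: 46.1
```

```bash
python3 mask.py
```

```text
[517.4 106.   35.1] [-1.6 -4.  47.4]
0.57 260
323 220 223; 325 214 224; 327 209 225; 329 206 225; 331 206 226; 333 206 226; 335 207 226; 337 210 223; [0.5185, 0.1058, 0.0417]
324 [82, 77, 75, 80, 89, 91, 95, 116, 157, 177, 181, 179, 166, 133, 103, 98, 98, 99, 98, 97, 81, 59, 48, 47, 49, 49, 49, 48]
328 [101, 107, 116, 120, 118, 116, 105, 114, 153, 173, 176, 177, 176, 162, 130, 101, 96, 98, 99, 101, 99, 82, 57, 47, 48, 48, 48, 49]
332 [113, 105, 108, 115, 117, 119, 121, 117, 137, 169, 179, 177, 178, 176, 162, 130, 101, 97, 99, 99, 101, 98, 78, 55, 48, 49, 49, 48]
0 {(1, -1, -1): [321.2, 226.5], (1, -1, 1): [321.3, 224.3], (1, 1, -1): [334.9, 229.9], (1, 1, 1): [335.1, 227.8]}
5 {(1, -1, -1): [321.2, 226.0], (1, -1, 1): [321.3, 223.5], (1, 1, -1): [334.9, 229.4], (1, 1, 1): [335.2, 226.9]}
10 {(1, -1, -1): [321.2, 225.4], (1, -1, 1): [321.5, 222.6], (1, 1, -1): [335.0, 228.8], (1, 1, 1): [335.3, 226.0]}
```

{"op": "send_rows", "data": {"plan": [{"offset":[0,0,-1.5],"yaw":0},{"offset":[0,0,-1.5],"yaw":0},{"offset":[-2,0,0],"yaw":0},{"offset":[-2,0,0],"yaw":0},{"offset":[0,0,0],"yaw":0}]}}

```text
t: 17.92
tool_pos: [0.5175, 0.106, 0.0352]
tcp_rot: [0.132, 3.134, 0.003]
contact_force: [-0.9, -0.9, 23.8]
gripper_width: 0.0392
finger_force: 43.5
```

{"op": "send_rows", "data": {"plan": [{"offset":[-2,0,0],"yaw":0},{"offset":[-2,0,0],"yaw":0},{"offset":[-2,0,0],"yaw":0},{"offset":[0,0,0],"yaw":0}]}}

```text
t: 18.25
tool_pos: [0.5185, 0.1059, 0.0351]
tcp_rot: [-0.131, -3.134, -0.003]
contact_force: [-14.2, -0.3, 40.3]
gripper_width: 0.0388
finger_force: 45.2
```

{"op": "send_rows", "data": {"plan": [{"offset":[0,0,-1.5],"yaw":0},{"offset":[0,0,-1.5],"yaw":0},{"offset":[0,0,0],"yaw":0}]}}

```text
t: 18.5
tool_pos: [0.5241, 0.1054, 0.0366]
tcp_rot: [0.132, 3.131, 0.002]
contact_force: [7.8, 0.0, -2.8]
gripper_width: 0.0391
finger_force: 40.4
```

{"op": "send_rows", "data": {"plan": [{"offset":[-1.5,0,0],"yaw":0},{"offset":[-1.5,0,0],"yaw":0},{"offset":[-1.5,0,0],"yaw":0},{"offset":[0,0,0],"yaw":0}]}}

```text
t: 18.83
tool_pos: [0.5272, 0.1051, 0.0361]
tcp_rot: [0.132, 3.135, 0.002]
contact_force: [5.9, 0.3, 0.6]
gripper_width: 0.039
finger_force: 41.0
```

{"op": "send_rows", "data": {"plan": [{"offset":[-2,0,0],"yaw":0},{"offset":[-2,0,0],"yaw":0},{"offset":[-2,0,0],"yaw":0},{"offset":[0,0,0],"yaw":0}]}}

```text
t: 19.17
tool_pos: [0.5272, 0.1049, 0.0353]
tcp_rot: [-0.13, -3.131, -0.0]
contact_force: [-8.6, 1.7, 14.9]
gripper_width: 0.0393
finger_force: 42.4
```

```bash
python3 mask.py
```

```text
[527.1 104.9  35.2] [-8.1  2.1 13.5]
0.77 231
323 219 224; 325 214 225; 327 209 225; 329 208 226; 331 209 226; 333 210 227; 335 212 228; 337 214 224; [0.529, 0.1062, 0.0449]
324 [25, 34, 44, 48, 61, 84, 102, 107, 99, 104, 129, 151, 155, 131, 103, 98, 99, 99, 99, 98, 81, 58, 47, 47, 48, 48, 47, 48]
328 [166, 144, 115, 105, 108, 116, 119, 118, 113, 101, 112, 149, 169, 163, 131, 102, 96, 98, 99, 101, 99, 82, 58, 47, 47, 48, 48, 49]
332 [152, 170, 151, 120, 105, 104, 113, 118, 117, 114, 108, 127, 163, 176, 164, 131, 101, 97, 98, 98, 100, 98, 78, 55, 48, 50, 48, 48]
0 {(1, -1, -1): [320.2, 229.3], (1, -1, 1): [320.2, 227.2], (1, 1, -1): [334.0, 232.8], (1, 1, 1): [334.1, 230.6]}
5 {(1, -1, -1): [320.2, 228.8], (1, -1, 1): [320.3, 226.3], (1, 1, -1): [334.0, 232.3], (1, 1, 1): [334.2, 229.8]}
10 {(1, -1, -1): [320.2, 228.2], (1, -1, 1): [320.4, 225.4], (1, 1, -1): [334.0, 231.6], (1, 1, 1): [334.3, 228.9]}
```

{"op": "send_rows", "data": {"plan": [{"offset":[2,0,0],"yaw":0},{"offset":[2,0,0],"yaw":0},{"offset":[2,0,0],"yaw":0},{"offset":[0,0,-0.5],"yaw":0},{"offset":[0,0,0],"yaw":0}]}}

```text
t: 19.73
tool_pos: [0.5268, 0.1048, 0.0359]
tcp_rot: [0.132, 3.135, 0.001]
contact_force: [7.6, 0.5, -6.4]
gripper_width: 0.0389
finger_force: 40.3
```

{"op": "send_rows", "data": {"plan": [{"offset":[0,0,0],"yaw":0},{"offset":[0,0,0],"yaw":0},{"offset":[0,0,0],"yaw":0},{"offset":[0,0,0],"yaw":0},{"offset":[0,0,0],"yaw":0}], "grip": 0.2}}

```text
t: 20.15
tool_pos: [0.5243, 0.1046, 0.0356]
tcp_rot: [-0.131, -3.138, 0.0]
contact_force: [-0.4, -0.1, 0.8]
gripper_width: 0.0682
finger_force: 0.0
```

{"op": "send_rows", "data": {"plan": [{"offset":[0,0,-15],"yaw":0},{"offset":[0,0,-20],"yaw":0},{"offset":[0,0,-20],"yaw":0},{"offset":[0,0,0],"yaw":0}]}}

```text
t: 20.48
tool_pos: [0.527, 0.105, 0.0939]
tcp_rot: [0.132, 3.134, 0.003]
contact_force: [0.7, 0.3, 0.0]
gripper_width: 0.0679
finger_force: 0.0
```

{"op": "send_rows", "data": {"plan": [{"offset":[0,0,0],"yaw":0},{"offset":[0,0,0],"yaw":0},{"offset":[0,0,0],"yaw":0},{"offset":[0,0,0],"yaw":0},{"offset":[0,0,0],"yaw":0}], "grip": 1}}

```text
t: 20.9
tool_pos: [0.5244, 0.1045, 0.0901]
tcp_rot: [-0.131, -3.138, 0.001]
contact_force: [-0.0, -0.7, 0.3]
gripper_width: 0.0077
finger_force: 0.0
```

```bash
python3 mask.py; python3 go.py 528 104.7 60 175
```

```text
[524.5 104.5  90.2] [-0.  -0.1 -0.4]
0.78 224
323 221 222; 325 213 223; 327 210 224; 329 209 224; 331 208 224; 333 210 225; 335 211 224; 337 209 219; 339 208 215; 341 209 210; [0.531, 0.1027, 0.0409]
324 [64, 68, 69, 73, 85, 98, 109, 119, 112, 116, 139, 162, 163, 132, 103, 97, 99, 98, 99, 97, 81, 59, 48, 47, 48, 48, 49, 47]
328 [170, 150, 120, 105, 107, 113, 116, 118, 121, 111, 108, 126, 156, 160, 130, 102, 97, 98, 99, 101, 99, 82, 57, 48, 48, 48, 49, 47]
332 [153, 174, 179, 176, 154, 149, 163, 170, 177, 177, 152, 155, 176, 179, 163, 131, 101, 96, 99, 99, 100, 98, 78, 55, 48, 49, 49, 48]
0 {(1, -1, -1): [320.4, 218.2], (1, -1, 1): [320.4, 215.9], (1, 1, -1): [334.6, 221.7], (1, 1, 1): [334.7, 219.4]}
5 {(1, -1, -1): [320.3, 217.6], (1, -1, 1): [320.5, 215.0], (1, 1, -1): [334.6, 221.1], (1, 1, 1): [334.8, 218.5]}
10 {(1, -1, -1): [320.4, 217.0], (1, -1, 1): [320.6, 214.0], (1, 1, -1): [334.6, 220.5], (1, 1, 1): [335.0, 217.5]}
at [524.8 104.6  90.5] 175.2 dyaw(tool) 0.003 rows 1
[-3.2, 0.4, 30.5] 0.0034
```

{"op": "send_rows", "data": {"plan": [{"offset":[-2.5,0,15],"yaw":0},{"offset":[0,0,12],"yaw":0},{"offset":[0,0,4],"yaw":0},{"offset":[0,0,0],"yaw":0}]}}

```text
t: 21.38
tool_pos: [0.5261, 0.1042, 0.0584]
tcp_rot: [-0.131, -3.136, 0.002]
contact_force: [-0.4, 0.1, 0.7]
gripper_width: -0.0003
finger_force: 0.0
```

{"op": "send_rows", "data": {"plan": [{"offset":[0,0,2],"yaw":0},{"offset":[0,0,1.5],"yaw":0},{"offset":[0,0,1],"yaw":0},{"offset":[0,0,0],"yaw":0}]}}

```text
t: 21.72
tool_pos: [0.5275, 0.1045, 0.0554]
tcp_rot: [0.131, 3.139, 0.0]
contact_force: [-0.6, 0.4, 0.7]
gripper_width: -0.0004
finger_force: 0.0
```

{"op": "send_rows", "data": {"plan": [{"offset":[0,0,1],"yaw":0},{"offset":[0,0,1],"yaw":0},{"offset":[0,0,1],"yaw":0},{"offset":[0,0,0],"yaw":0}]}}

```text
t: 22.05
tool_pos: [0.5276, 0.1046, 0.0524]
tcp_rot: [0.131, 3.138, 0.0]
contact_force: [0.3, 0.1, 0.3]
gripper_width: 0.0004
finger_force: 0.5
```

{"op": "send_rows", "data": {"plan": [{"offset":[0,0,0.7],"yaw":0},{"offset":[0,0,0],"yaw":0},{"offset":[0,0,0],"yaw":0}]}}

```text
t: 22.3
tool_pos: [0.5277, 0.1046, 0.0521]
tcp_rot: [0.132, 3.138, 0.0]
contact_force: [-1.9, -0.1, 6.4]
gripper_width: -0.0004
finger_force: 3.3
```

Contact is at z = 52 mm, exactly home height. One firmer press, then I'll retreat.

{"op": "send_rows", "data": {"plan": [{"offset":[0,0,0.7],"yaw":0},{"offset":[0,0,0.3],"yaw":0},{"offset":[0,0,0],"yaw":0}]}}

```text
t: 22.55
tool_pos: [0.5277, 0.1046, 0.052]
tcp_rot: [0.132, 3.139, 0.001]
contact_force: [-4.3, 0.1, 16.7]
gripper_width: 0.0001
finger_force: 8.9
```

{"op": "send_rows", "data": {"plan": [{"offset":[0,0,-3],"yaw":0},{"offset":[0,0,-20],"yaw":0},{"offset":[0,0,-35],"yaw":0},{"offset":[0,0,-35],"yaw":0},{"offset":[0,0,0],"yaw":0}]}}

```text
t: 22.97
tool_pos: [0.5314, 0.105, 0.1494]
tcp_rot: [0.132, 3.13, 0.005]
contact_force: [1.5, -1.1, -0.2]
gripper_width: -0.0001
finger_force: 0.0
```

```bash
python3 mask.py
python3 - <<'E'
from m import *
s=vision.snapshot('scene')
for n in('jaw_face','fixed_face','die'):
    for r in vision.pinpoint(n,'scene'):
        if .44<r['position'][0]: print(n,np.round(r['position'],3),round(r['confidence'],2))
E
```

```text
[530.  105.  146.9] [-0.5  0.2 -0.6]
0.5 298
323 219 224; 325 212 225; 327 207 225; 329 206 226; 331 206 226; 333 207 226; 335 207 226; 337 207 223; 339 208 216; 341 209 211; [0.5296, 0.107, 0.0407]
324 [61, 69, 80, 97, 116, 142, 162, 164, 142, 156, 182, 184, 166, 131, 102, 97, 99, 98, 100, 98, 82, 59, 47, 47, 48, 48, 48, 47]
328 [174, 178, 173, 152, 149, 169, 178, 178, 169, 145, 154, 175, 177, 162, 129, 101, 97, 98, 100, 101, 99, 82, 57, 48, 47, 49, 49, 49]
332 [149, 172, 179, 173, 152, 149, 169, 178, 180, 177, 156, 156, 174, 177, 163, 130, 101, 97, 98, 98, 102, 97, 78, 56, 48, 49, 50, 47]
0 {(1, -1, -1): [320.3, 208.5], (1, -1, 1): [320.3, 206.0], (1, 1, -1): [335.1, 212.1], (1, 1, 1): [335.2, 209.6]}
5 {(1, -1, -1): [320.2, 207.9], (1, -1, 1): [320.4, 205.1], (1, 1, -1): [335.1, 211.5], (1, 1, 1): [335.3, 208.7]}
10 {(1, -1, -1): [320.3, 207.2], (1, -1, 1): [320.5, 204.0], (1, 1, -1): [335.1, 210.8], (1, 1, 1): [335.5, 207.7]}
jaw_face [0.49  0.106 0.039] 0.57
fixed_face [0.53  0.101 0.039] 0.33
die [0.531 0.105 0.039] 0.7
```

```bash
python3 -c "
from rig import arm
print(arm.sign_off())"
```

```text
the job is handed in; nothing more can be done
None
```

The die plate is clipped into the steel holder and the job is handed in; the hand-in returned no verdict. My last readings have the plate at rail height under both lips, with the jaw about 8 mm back, and the robot touches nothing.

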